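Find the dragging bearing by feel and mark it

ROBOT

A 6-joint arm with a two-finger parallel gripper is mounted at the origin on the work surface; the furniture and walls round the work are solid. World frame = base frame: x ahead of the robot, y to its left, z up, the work surface at z = 0. Lengths are in m, angles in degrees, forces in N, time in s.
With the tool pointing down it reaches from about 0.4 to 0.825 m from the base axis. Payload 7 kg.
Tool frame: the origin (TCP) lies on the front face of the gripper's body, between the roots of the fingers; the fingertips stand 66 mm ahead of it and the grasp point (between the pads) lies 47 mm ahead of it (ctrl.grasp_offset is the z of the grasp point in the tool frame, in m); z points along the fingers, y is the direction in which the jaws open and shut (so a half turn about z gives the same grasp; the last joint's range is limited). The gripper opens to 88 mm and grips with 3 to 60 N. Pads are 19 mm wide; open, the fingers measure 130 mm over their backs; the gripper's body (78 mm by 193 mm) begins 47 mm behind the grasp point.
Start: joints at [80.907, 20.546, 0.682, 0, -70.136, -16.507], TCP at [0.292, 0.609, 0.292] pointing down, gripper open.
Joint ranges: [-176.03, 176.03], [-82.01, 121.73], [-58.28, 71.71], [-173.87, 95.51], [-174.79, -0.11], [-173.66, 173.66]. Speed limits (degrees/s): [136.94, 136.94, 172.46, 180, 180, 180].

INTERFACE

Orientations are given as [roll, pitch, yaw] about the fixed x, y, z axes, in that order (R = Rz(yaw) Ry(pitch) Rx(roll)).
In Python, from plant import ctrl gives the robot as it stands.
- The arm moves only by the shell command python3 -m creep 'ROWS'. ROWS is JSON, a list of rows, each a list of 7 numbers: the turn, a rotation vector about the tool's x, y, z in rad, then the shift along the tool's x, y, z in m, then the opening, from 0 (shut) to 1 (fully open). In form: [[wx, wy, wz, dx, dy, dz, grip], ...]. A call has 1 to 12 rows; each row is the pose to reach, as a shift and turn from the pose commanded when the call began, along the tool's axes at that moment; what a row does not reach only later rows make up. A row lasts 1/12 s, in which the tool goes at most 41.7 mm and 7.16 degrees, less where a joint would pass 70% of its speed; a pose out of reach is approached as far as the arm can. A call with a gripper value outside its range is refused whole. The fingers move at their own pace and stop on an object; the grip force is fixed at half the most. Time passes only in rows, so rows that repeat a pose let the fingers close. It gives the time, the measured TCP pose, the force and the opening at its end, in the units of the state.
- ctrl.get_obs(): the state, without advancing time (a new reading comes with each control period).
- ctrl.snapshot(name): name is "scene" or "top"; returns the picture (420x560x3 uint8, blue, green, red); there is no depth.
- ctrl.camera_model(name): a dict with "K" (3x3 intrinsics, pixels), "rvec" (rotation vector, rad) and "tvec" (3), from world to camera coordinates, as OpenCV has them. Camera axes: x right, y down, z forward; pixel columns grow to the right and rows downward; lengths in m; the calibration is good to about 2 mm. A picture is of the moment at which its call begins. camera_model takes no time and is no camera call.
- ctrl.close_job(): hands the job in, once; it reports no verdict.
The state is a dict: "clock": time; "joint_pos": joint angles; "qvel": joint speeds; "tau": joint torques, N m; "tool_pos": TCP position; "orientation": TCP orientation; "force": force on the tool from outside, world axes, zero at the start; "moment": the same for the moment, N m; "opening": finger opening in m.
Only numpy, scipy, OpenCV 4.12 (cv2) and the standard library are available. Lean on these libraries where they do the work, as an engineer would, in place of code of your own. Each camera call takes 0.05 s, during which the arm holds its last target.

TASK

Three bolted-down flange bearings that look alike stand in a row on a test plate; one has gone bad and drags when turned. Push the crank pin of each of the three round by about an eighth of a turn, gently, leave it there and feel which one drags; then slip the loose brass sleeve fully down over the shaft of the dragging bearing as a reject mark, and let go. Do not disturb the things lying around.

Things in the scene. Friction and masses are not known exactly. Their poses are not given: they have to be found in the camera images.
- station_1 (a point): First of three flange bearings bolted in a row, 66 mm apart, on an aluminium test plate (192 x 60 x 12 mm, not moving), which stands on a plywood riser whose top is 80 mm above the work surface. Point: on the bearing's upright axis, on the plate's top face; x runs along the row from station_1 to station_3, y is the side to which the cranks point at the start, z up.
- station_2 (a point): Middle bearing. Each, measured up from this point on the plate: flange 46 x 46 x 12 mm, boss up to 18 mm, then the part that turns, either way, about the axis and stays where left: round hub 28 mm wide from 18 to 30 mm; flat crank arm below 30 mm; upright crank pin, 8 mm thick, 28 mm off the axis, from 30 to 46 mm; centre shaft 14 mm thick from 30 to 58 mm, bevelled end.
- station_3 (a point): Last bearing. At the start each crank points along +y, give or take 0.25 rad. Which bearing stands where changes: two (unit_a, unit_b) turn lightly, at 0.01 to 0.02 N m, under 1 N at the pin; the bad one (unit_c) drags at 0.16 N m, some 6 N square on the pin. They look the same and have no pose readings: only feel tells. In the rules hub_, pin_, seat_ are the turning part, pin and hub top of each.
- sleeve_mid (a point): Loose brass tube standing upright on the plywood riser: 45 mm tall, outside 30 mm, bore 18 mm, about 0.06 kg. Point: its centre, half-way up; z along the tube. Over a shaft it comes to rest on the hub's top face, its lower end 30 mm and its centre 52.5 mm above the station point. Held by its upper half, the fingertips stay above the crank pins.

How it is judged (in metres and radians):
On the way:
1. the cranks of all three bearings have been turned and stand turned, before the sleeve is set (distance of each of pin_a, pin_b, pin_c from where it was at the start of the episode above 0.013 m and horizontal distance between sleeve_mid and seat_a above 0.02 m and horizontal distance between sleeve_mid and seat_b above 0.02 m and horizontal distance between sleeve_mid and seat_c above 0.02 m), for 0.2 s.
At the end, for the whole second after the job is handed in: The sleeve is released, at rest and upright over the dragging bearing's shaft, within 5 mm of its axis and fully down: its lower end within 3 mm of the hub's top face (horizontal distance between sleeve_mid and seat_c below 0.005 m and z of sleeve_mid in the frame of seat_c below 0.0255 m and angle between sleeve_mid's own z axis and vertical below 0.08 rad and linear speed of sleeve below 0.01 m/s); the robot touches nothing.
It fails at once if a bystander (loose nut, stubby driver, glue bottle) is pushed more than 20 mm from its place (distance of any of nut_large, nut_small, nut_tiny, stub_driver, glue_bottle from where it was at the start of the episode above 0.02 m).
It fails at once if a bearing's hub, crank or shaft is pushed by the robot with more than 25 N (contact force between the fingers and hub_a above 25 N or contact force between the fingers and hub_b above 25 N or contact force between the fingers and hub_c above 25 N).
It fails at once if the sleeve is pressed on a bearing with more than 40 N (contact force between sleeve and hub_a above 40 N or contact force between sleeve and hub_b above 40 N or contact force between sleeve and hub_c above 40 N).
It also fails if it takes over 53 s, if anything falls off the work surface, if the arm or the gripper's body presses on something with over 40 N, if the wrist force passes 120 N, or if a joint passes its speed limit or range.

## Working session

There is one attempt and no reset: what is moved stays moved. The work goes in short steps, Python scripts to look and compute and a shell command to move; the robot and the scene stay as the last step left them, time stands still between calls to the robot, and variables do not carry over. Pictures are saved under pics/ and viewed, and the job is handed in when it is done.

```bash
mkdir -p pics; ls; python3 - <<'E'
from plant import ctrl
import cv2
o=ctrl.get_obs()
for k,v in o.items(): print(k,v)
for n in("scene","top"):
    cv2.imwrite(f"pics/{n}0.png",ctrl.snapshot(n)); m=ctrl.camera_model(n); print(n,m)
E
```

```text
pics
clock 0.0
joint_pos [ 8.09079334e+01  2.05904366e+01  6.33723777e-01 -2.20335844e-02
 -7.01366661e+01 -1.65055495e+01]
qvel [-0.03307454 -0.07355878 -0.04146597 -0.07879691 -0.01497752  0.01865102]
tau [ 2.76781182e-03 -5.82729328e+01  2.93051898e+01  6.99731380e+00
  6.89771390e-03 -1.54028357e-04]
tool_pos [0.29148689 0.6083835  0.29122748]
orientation [ 1.79904584e+02 -6.67305070e-03 -2.56051140e+01]
force [ 0.64870106 -0.1015718   0.79219784]
moment [-0.0227733   0.01509536  0.02267989]
opening 0.08773830122401538
scene {'K': array([[464.2403357 ,   0.        , 277.76952226],
       [  0.        , 464.2403357 , 204.13527186],
       [  0.        ,   0.        ,   1.        ]]), 'rvec': array([ 1.15087778, -2.15773585,  1.17714968]), 'tvec': array([0.21897794, 0.3815159 , 0.49455892])}
top {'K': array([[526.64946404,   0.        , 285.24192321],
       [  0.        , 526.64946404, 213.30302575],
       [  0.        ,   0.        ,   1.        ]]), 'rvec': array([ 2.06954458, -2.15220094,  0.22723681]), 'tvec': array([-0.0890143 ,  0.5776371 ,  0.96736434])}
```

View pics/scene0.png

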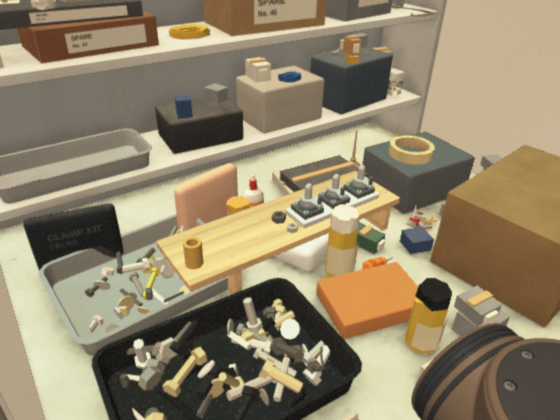

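View pics/top0.png

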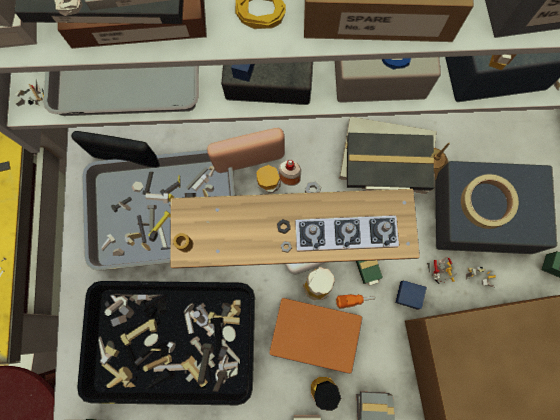

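```bash
cat > h.py <<'E'
import numpy as np, cv2
from plant import ctrl
def cam(n):
    m=ctrl.camera_model(n); R,_=cv2.Rodrigues(np.array(m['rvec'],float)); return np.array(m['K']),R,np.array(m['tvec'],float)
def ray(n,u,v):
    K,R,t=cam(n); d=R.T@np.linalg.solve(K,[u,v,1.]); return -R.T@t,d
def onz(n,u,v,z):
    c,d=ray(n,u,v); return c+d*(z-c[2])/d[2]
def proj(n,p):
    K,R,t=cam(n); q=K@(R@np.asarray(p,float)+t); return q[:2]/q[2]
def tri(us,ut):
    A=np.zeros((3,3));b=np.zeros(3)
    for n,(u,v) in (("scene",us),("top",ut)):
        c,d=ray(n,u,v); d/=np.linalg.norm(d);P=np.eye(3)-np.outer(d,d);A+=P;b+=P@c
    return np.linalg.solve(A,b)
E
python3 - <<'E'
from h import *
for n in("scene","top"): print(n,ray(n,285,213)[0],proj(n,ctrl.get_obs()['tool_pos']), proj(n,[0,0,0]))
t=cv2.imread('pics/top0.png'); s=cv2.imread('pics/scene0.png')
cv2.imwrite('pics/t1.png',cv2.resize(t[180:280,160:300],None,fx=5.5,fy=5.5,interpolation=2))
cv2.imwrite('pics/t2.png',cv2.resize(t[190:275,265:425],None,fx=5,fy=5,interpolation=2))
cv2.imwrite('pics/s1.png',cv2.resize(s[165:265,260:410],None,fx=5.3,fy=5.3,interpolation=2))
for a in [(171,205),(171,266),(415,192),(418,257),(182,242),(313,233),(347,233),(383,232)]: print(a,onz('top',*a,.08))
E
```

```text
scene [-0.03565381  0.30573872  0.58595809] [-579.40360968  561.76008667] [483.32317638 562.26260823]
top [ 0.3579951  -0.1041976   1.06694156] [-219.58745387  395.01599322] [236.78103602 527.77840614]
(171, 205) [0.59463653 0.10753395 0.08      ]
(171, 266) [0.47702605 0.10677453 0.08      ]
(415, 192) [ 0.60192272 -0.3636837   0.08      ]
(418, 257) [ 0.47579974 -0.35787749  0.08      ]
(182, 242) [0.521792   0.08623594 0.08      ]
(313, 233) [ 0.52934073 -0.16265986  0.08      ]
(347, 233) [ 0.52680594 -0.22724635  0.08      ]
(383, 232) [ 0.52604763 -0.29577266  0.08      ]
```

View pics/t1.png

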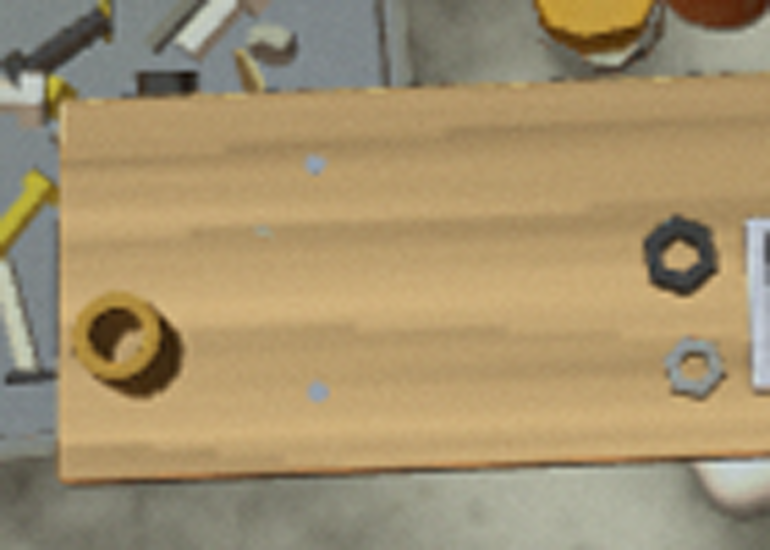

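View pics/t2.png

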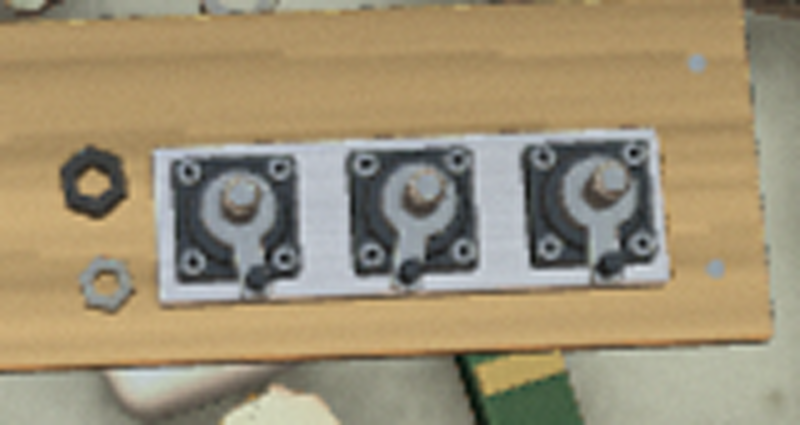

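View pics/s1.png

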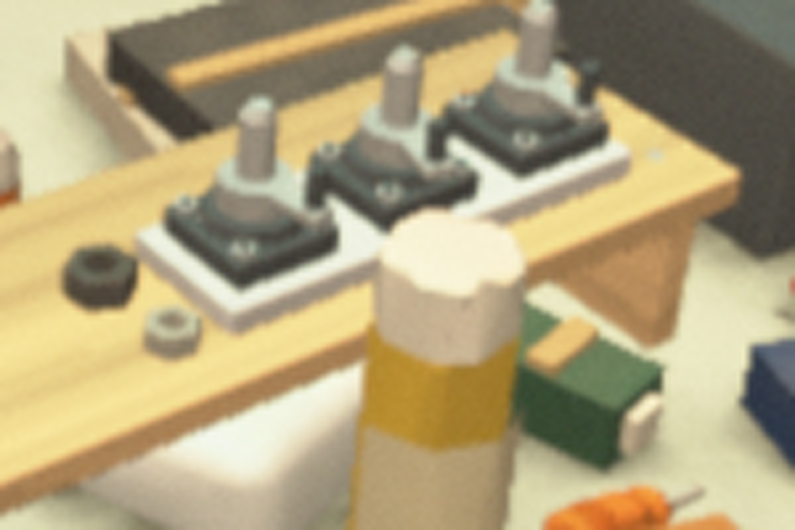

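```bash
python3 - <<'E'
from h import *
t=cv2.imread('pics/top0.png'); s=cv2.imread('pics/scene0.png')
print('bottle',tri((343,214),(320,277)),'glue?red',tri((253,180),(290,161)))
print('tapebox corner',tri((474,157),(552,165)),tri((365,163),(445,163)))
print('shelf lower', tri((410,97),(560,108)), tri((0,188),(10,125)), tri((433,10),(560,38)))
print('salmon',tri((236,168),(282,130)),'orange jar',tri((238,200),(268,168)))
print('brown box',tri((530,150),(560,290)),)
# plate
hsv=cv2.cvtColor(t,cv2.COLOR_BGR2HSV)
c=t[190:275,265:425].astype(int); 
b,g,r=c[...,0],c[...,1],c[...,2]
m=((b-r>0)&(b>150)).astype(np.uint8)*255
m=cv2.morphologyEx(m,cv2.MORPH_CLOSE,np.ones((3,3)))
cs,_=cv2.findContours(m,cv2.RETR_EXTERNAL,cv2.CHAIN_APPROX_NONE)
k=max(cs,key=cv2.contourArea); print(cv2.contourArea(k))
hull=cv2.convexHull(k); rr=cv2.minAreaRect(k); bx=cv2.boxPoints(rr)+[265,190]; print(rr,bx)
P=np.array([onz('top',*q,.092) for q in bx]); print(P, P.mean(0))
cv2.imwrite('pics/m.png',cv2.resize(m,None,fx=4,fy=4,interpolation=0))
# t2-read points
f=lambda x,y:((x+.5)/5-.5+265,(y+.5)/5-.5+190)
g2=lambda x,y:((x+.5)/5.3-.5+260,(y+.5)/5.3-.5+165)
print('corners');[print(onz('top',*f(*q),.092)) for q in [(153,152),(655,130),(668,285),(161,303)]]
print('shaft top');
for q,w in [((241,186),(257,104)),((427,182),(404,53)),((612,177),(539,5))]: print(onz('top',*f(*q),.150), tri(g2(*w),f(*q)))
print('pins');
for q,w in [((257,276),(319,180)),((409,268),(437,126)),((610,263),(590,68))]: print(onz('top',*f(*q),.138),tri(g2(*w),f(*q)))
f1=lambda x,y:((x+.5)/5.5-.5+160,(y+.5)/5.5-.5+180)
print('sleeve',onz('top',*f1(119,336),.125),tri((193,241.5),f1(119,336)))
print('nuts',onz('top',*f1(681,255),.085),onz('top',*f1(694,367),.085))
E
```

```text
bottle [ 0.44004315 -0.16883898  0.1320959 ] glue?red [ 0.6658608  -0.1256952   0.10188129]
tapebox corner [ 0.60265069 -0.69027405  0.0395999 ] [ 0.66264376 -0.43999207  0.05259764]
shelf lower [ 0.72112071 -0.62740707  0.16479337] [0.69818996 0.32471352 0.22397116] [ 0.6878278  -0.53302099  0.39900072]
salmon [ 0.72504463 -0.11575481  0.1061982 ] orange jar [ 0.66180906 -0.0842243   0.07026149]
brown box [ 0.38098421 -0.5817491   0.17042151]
1687.5
((81.77296447753906, 42.551124572753906), (30.140512466430664, 101.41199493408203), 87.61405944824219) [[295.4835453  219.60485077]
 [396.80761719 215.38301849]
 [398.06237793 245.49739838]
 [296.73831177 249.71923065]]
[[ 0.55419033 -0.13018226  0.092     ]
 [ 0.55480811 -0.32201927  0.092     ]
 [ 0.49736137 -0.3195638   0.092     ]
 [ 0.49683664 -0.13005066  0.092     ]] [ 0.52579911 -0.225454    0.092     ]
corners
[ 0.5534509  -0.12961449  0.092     ]
[ 0.55447945 -0.31970276  0.092     ]
[ 0.49527772 -0.31964608  0.092     ]
[ 0.49592921 -0.13012622  0.092     ]
shaft top
[ 0.52832852 -0.15871737  0.15      ] [ 0.52761055 -0.15927856  0.15079013]
[ 0.52718341 -0.22462852  0.15      ] [ 0.52649771 -0.22488097  0.15137139]
[ 0.52641147 -0.29024706  0.15      ] [ 0.52584122 -0.29001362  0.15205482]
pins
[ 0.49776323 -0.16349504  0.138     ] [ 0.49782774 -0.16429671  0.13404294]
[ 0.49851586 -0.21777353  0.138     ] [ 0.49835547 -0.21804695  0.13757443]
[ 0.49750557 -0.28948714  0.138     ] [ 0.49680282 -0.28959556  0.13960567]
sleeve [0.51679183 0.07895553 0.125     ] [0.51625425 0.07826375 0.12684963]
nuts [ 0.54421998 -0.10694965  0.085     ] [ 0.50508546 -0.1099005   0.085     ]
```

View pics/m.png

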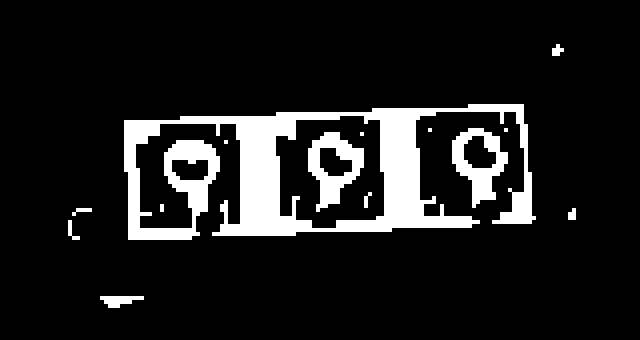

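```bash
cat >> h.py <<'E'
from scipy.spatial.transform import Rotation as Ro
def to(p,yaw=-90.):
    o=ctrl.get_obs(); R=Ro.from_euler('xyz',o['orientation'],degrees=True)
    T=Ro.from_euler('xyz',[180,0,yaw],degrees=True)
    print('turn',np.round((R.inv()*T).as_rotvec(),4),'shift',np.round(R.inv().apply(np.array(p)-o['tool_pos']),4),'t',round(o['clock'],2))
E
python3 -c "
from h import *
to([.556,-.19,.275])"
```

```text
turn [ 1.300e-03 -1.000e-03  1.124e+00] shift [0.5835 0.6057 0.0173] t 0.1
```

```bash
python3 -m creep '[[0,0,1.124,0.5835,0.6057,0,1],[0,0,1.124,0.5835,0.6057,0,1],[0,0,1.124,0.5835,0.6057,0,1],[0,0,1.124,0.5835,0.6057,0,1],[0,0,1.124,0.5835,0.6057,0,1],[0,0,1.124,0.5835,0.6057,0,1],[0,0,1.124,0.5835,0.6057,0,1],[0,0,1.124,0.5835,0.6057,0,1],[0,0,1.124,0.5835,0.6057,0,1],[0,0,1.124,0.5835,0.6057,0,1],[0,0,1.124,0.5835,0.6057,0,1],[0,0,1.124,0.5835,0.6057,0,1]]'; python3 -c "
from h import *
to([.556,-.19,.275]); print(ctrl.get_obs()['joint_pos'])"
```

```text
clock: 1.1
tool_pos: [0.4488, 0.1321, 0.2923]
orientation: [-180.0, 0.0, -90.0]
force: [1.2, 0.8, -0.5]
opening: 0.0877
turn [-0.0002  0.0003  0.0004] shift [ 0.3221 -0.1071  0.0172] t 1.1
[ 4.05952397e+01  6.00814171e-01 -2.43590773e+01 -7.28077912e-03
 -6.50188116e+01 -4.05680399e+01]
```

```bash
python3 -m creep '[[0,0,0,0.3221,-0.1071,0.017,1],[0,0,0,0.3221,-0.1071,0.017,1],[0,0,0,0.3221,-0.1071,0.017,1],[0,0,0,0.3221,-0.1071,0.017,1],[0,0,0,0.3221,-0.1071,0.017,1],[0,0,0,0.3221,-0.1071,0.017,1],[0,0,0,0.3221,-0.1071,0.017,1],[0,0,0,0.3221,-0.1071,0.017,1],[0,0,0,0.3221,-0.1071,0.017,1],[0,0,0,0.3221,-0.1071,0.017,1]]'; python3 - <<'E'
from h import *
to([.556,-.19,.195]); print(ctrl.get_obs()['joint_pos'])
for n in("scene","top"): cv2.imwrite(f"pics/{n}1.png",ctrl.snapshot(n))
E
```

```text
clock: 1.93
tool_pos: [0.556, -0.1907, 0.2737]
orientation: [179.9, -0.0, -90.2]
force: [0.0, 0.9, -0.9]
opening: 0.0876
turn [ 0.0025 -0.0001 -0.0041] shift [-0.0007 -0.0002  0.0787] t 1.93
[ 1.18892454e-01  1.31958341e+01 -1.21433129e+01  2.57174132e-03
 -6.48012616e+01 -3.53673927e-01]
```

View pics/scene1.png

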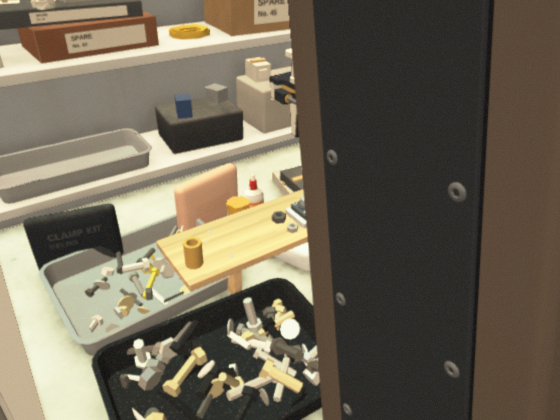

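View pics/top1.png

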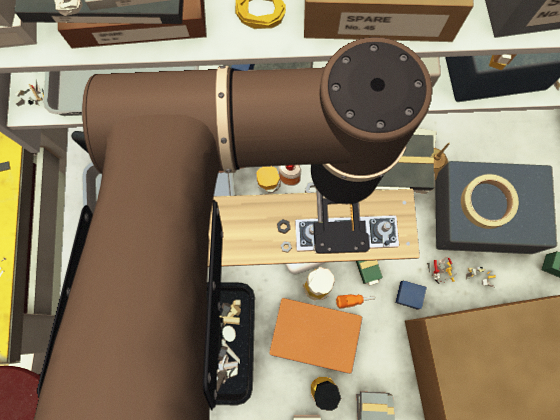

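```bash
python3 -m creep '[[0,0,0,0,0,0.04,1],[0,0,0,0,0,0.06,1],[0,0,0,0,0,0.07,1],[0,0,0,0,0,0.0785,1],[0,0,0,0,0,0.0785,1],[0,0,0,0,0,0.0785,1]]'
```

```text
clock: 2.53
tool_pos: [0.5566, -0.1875, 0.1976]
orientation: [-179.9, -0.0, -89.9]
force: [0.8, 0.1, 0.5]
opening: 0.0877
```

```bash
python3 - <<'E'
from h import *
cv2.imwrite(f"pics/top2.png",cv2.resize(ctrl.snapshot('top')[180:280,265:425],None,fx=5,fy=5,interpolation=2))
print(ctrl.get_obs()['force'],ctrl.get_obs()['moment'])
E
```

```text
[-0.22033782  0.05904767 -0.00613196] [ 0.05286507 -0.07332803  0.01462222]
```

View pics/top2.png

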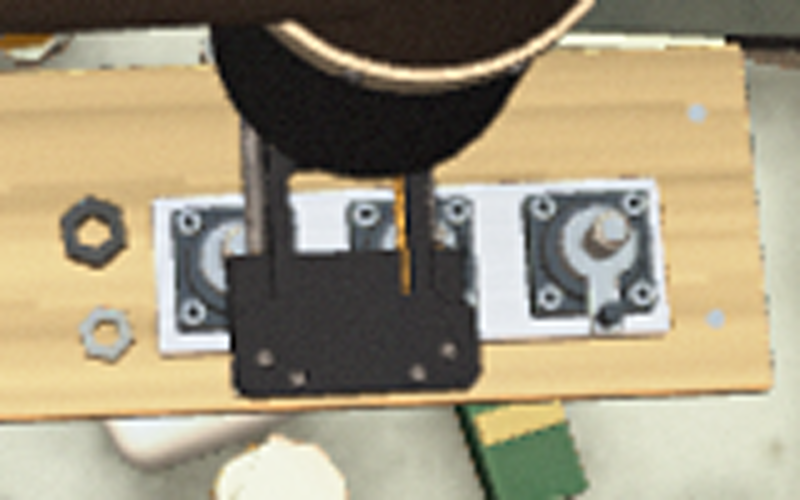

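```bash
python3 -m creep '[[0,0,0,0,0,0,1]]'; python3 -m creep '[[0,0,0,0,0,0,1]]'
```

```text
clock: 2.67
tool_pos: [0.5568, -0.1879, 0.1982]
orientation: [-179.9, -0.0, -90.0]
force: [-0.8, 0.9, 0.0]
opening: 0.0877
clock: 2.75
tool_pos: [0.5566, -0.188, 0.1979]
orientation: [-179.9, -0.0, -90.0]
force: [1.0, -0.5, -0.4]
opening: 0.0875
```

```bash
python3 -m creep '[[0,0,0,-0.004,0,0.004,1],[0,0,0,-0.008,0,0.004,1]]';python3 -m creep '[[0,0,0,-0.003,0,0,1],[0,0,0,-0.006,0,0,1]]';python3 -m creep '[[0,0,0,-0.003,0,0,1],[0,0,0,-0.006,0,0,1]]';python3 -m creep '[[0,0,0,-0.003,0,0,1],[0,0,0,-0.006,0,0,1]]'
```

```text
clock: 2.92
tool_pos: [0.5558, -0.1799, 0.1924]
orientation: [-180.0, 0.0, -90.0]
force: [-0.9, 0.7, 0.0]
opening: 0.0878
clock: 3.08
tool_pos: [0.5557, -0.1737, 0.1926]
orientation: [180.0, -0.0, -90.0]
force: [-0.5, -0.7, 1.2]
opening: 0.0877
clock: 3.25
tool_pos: [0.5559, -0.1677, 0.1927]
orientation: [180.0, -0.0, -90.0]
force: [-0.6, -1.5, 0.5]
opening: 0.0877
clock: 3.42
tool_pos: [0.5564, -0.1617, 0.1928]
orientation: [-180.0, -0.0, -90.0]
force: [0.9, -1.4, -0.5]
opening: 0.0877
```

```bash
python3 -m creep '[[0,0,0,-0.003,0,0,1],[0,0,0,-0.006,0,0,1]]';python3 -m creep '[[0,0,0,0,0,0,1]]'; python3 -m creep '[[0,0,0,0.01,0,0,1],[0,0,0,0.02,0,0,1],[0,0,0,0.03,0,0,1],[0,0,0,0.04,0,0,1],[0,0,0,0.044,0,0,1]]'; python3 -m creep '[[0,0,0,0.003,0,0,1],[0,0,0,0.006,0,0,1]]'; python3 -m creep '[[0,0,0,0.003,0,0,1],[0,0,0,0.006,0,0,1]]'; python3 - <<'E'
from h import *
cv2.imwrite(f"pics/top3.png",cv2.resize(ctrl.snapshot('top')[180:280,265:425],None,fx=5,fy=5,interpolation=2))
E
```

```text
clock: 3.58
tool_pos: [0.5565, -0.1558, 0.193]
orientation: [-179.9, -0.0, -90.0]
force: [2.7, -2.2, 0.1]
opening: 0.0877
clock: 3.67
tool_pos: [0.5561, -0.1555, 0.1928]
orientation: [-180.0, 0.0, -90.0]
force: [-0.3, -0.3, -0.1]
opening: 0.0877
clock: 4.08
tool_pos: [0.5558, -0.2018, 0.1925]
orientation: [180.0, -0.0, -90.1]
force: [0.3, -0.5, 0.6]
opening: 0.088
clock: 4.25
tool_pos: [0.5557, -0.2066, 0.1924]
orientation: [180.0, 0.0, -90.1]
force: [-0.2, 0.3, 0.1]
opening: 0.0878
clock: 4.42
tool_pos: [0.5559, -0.2121, 0.1926]
orientation: [180.0, 0.0, -90.0]
force: [-1.0, 0.2, -0.5]
opening: 0.0873
```

View pics/top3.png

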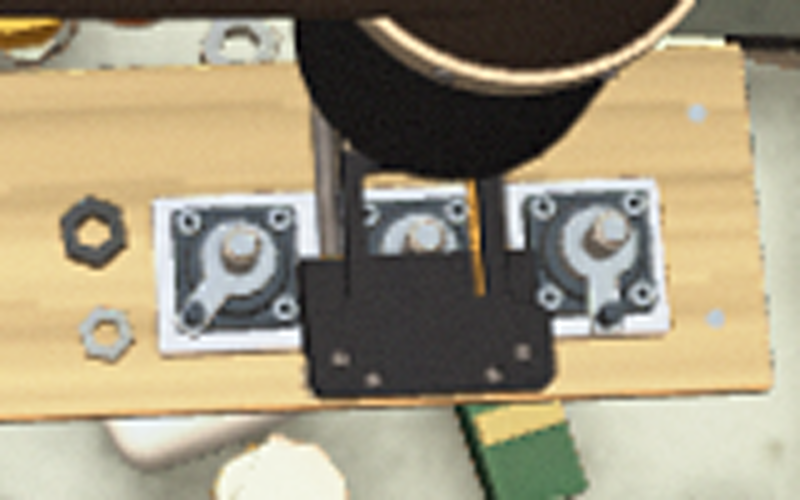

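Crank 1 (pin now at about (193,313) in the crop) is turned and felt light, about 1–2 N. Now pushing the middle one the other way.

```bash
python3 -m creep '[[0,0,0,0.003,0,0,1],[0,0,0,0.006,0,0,1]]'; python3 -m creep '[[0,0,0,0.003,0,0,1],[0,0,0,0.006,0,0,1]]'; python3 -m creep '[[0,0,0,0.002,0,0,1],[0,0,0,0.004,0,0,1]]';  python3 -m creep '[[0,0,0,0,0,0,1]]'
```

```text
clock: 4.63
tool_pos: [0.5563, -0.218, 0.1928]
orientation: [-180.0, -0.0, -90.0]
force: [0.6, 0.0, -0.4]
opening: 0.0879
clock: 4.8
tool_pos: [0.5563, -0.2242, 0.1928]
orientation: [-180.0, -0.0, -90.0]
force: [0.8, 0.8, -0.4]
opening: 0.0876
clock: 4.97
tool_pos: [0.5562, -0.2282, 0.1927]
orientation: [-180.0, 0.0, -90.0]
force: [1.2, 0.9, 0.1]
opening: 0.0877
clock: 5.05
tool_pos: [0.556, -0.2284, 0.1927]
orientation: [180.0, -0.0, -90.0]
force: [0.7, -0.2, 0.4]
opening: 0.0877
```

```bash
python3 -m creep '[[0,0,0,-0.003,0,-0.01,1],[0,0,0,-0.002,0,-0.025,1],[0,0,0,0.01,0,-0.025,1],[0,0,0,0.03,0,-0.025,1],[0,0,0,0.0375,0,-0.025,1],[0,0,0,0.0375,0,-0.02,1],[0,0,0,0.0375,0,-0.01,1],[0,0,0,0.0375,0,0,1],[0,0,0,0.0375,0,0,1]]'; python3 -m creep '[[0,0,0,0.003,0,0,1],[0,0,0,0.006,0,0,1]]'; python3 -m creep '[[0,0,0,0.002,0,0,1],[0,0,0,0.004,0,0,1]]';  python3 -m creep '[[0,0,0,0.002,0,0,1],[0,0,0,0.004,0,0,1]]';python3 -m creep '[[0,0,0,0.002,0,0,1],[0,0,0,0.004,0,0,1]]'
```

```text
clock: 5.8
tool_pos: [0.5545, -0.2646, 0.1896]
orientation: [179.8, 0.1, -90.0]
force: [-0.9, -0.3, -1.2]
opening: 0.0877
clock: 5.97
tool_pos: [0.5562, -0.2713, 0.1925]
orientation: [180.0, -0.0, -89.9]
force: [0.3, 0.2, 0.9]
opening: 0.0877
clock: 6.13
tool_pos: [0.5563, -0.2757, 0.1931]
orientation: [-180.0, -0.0, -90.0]
force: [-0.6, 0.1, -0.1]
opening: 0.0876
clock: 6.3
tool_pos: [0.5561, -0.279, 0.1929]
orientation: [-180.0, 0.1, -90.0]
force: [-0.1, 6.3, 2.7]
opening: 0.0875
clock: 6.47
tool_pos: [0.5562, -0.2829, 0.1929]
orientation: [-180.0, 0.1, -90.0]
force: [1.0, 5.2, 1.5]
opening: 0.0879
```

Station 3 drags (about 6 N against about 1 N). Finish its eighth turn.

```bash
python3 -m creep '[[0,0,0,0.002,0,0,1],[0,0,0,0.004,0,0,1],[0,0,0,0.006,0,0,1]]'; python3 -m creep '[[0,0,0,0.002,0,0,1],[0,0,0,0.004,0,0,1],[0,0,0,0.006,0,0,1],[0,0,0,0.008,0,0,1]]';  python3 -m creep '[[0,0,0,-0.008,0,0,1],[0,0,0,-0.014,0,0,1],[0,0,0,-0.014,0,-0.03,1],[0,0,0,-0.014,0,-0.06,1],[0,0,0,-0.05,0,-0.06,1],[0,0,0,-0.09,0,-0.06,1],[0,0,0,-0.13,0,-0.06,1],[0,0,0,-0.17,0,-0.06,1],[0,0,0,-0.21,0,-0.06,1]]'; python3 - <<'E'
from h import *
cv2.imwrite(f"pics/top4.png",cv2.resize(ctrl.snapshot('top')[180:280,265:425],None,fx=5,fy=5,interpolation=2))
to([.5165,.0787,.25])
E
```

```text
clock: 6.72
tool_pos: [0.5571, -0.2887, 0.1931]
orientation: [-179.8, 0.1, -90.0]
force: [4.1, 7.8, 0.4]
opening: 0.0876
clock: 7.05
tool_pos: [0.5595, -0.2955, 0.1934]
orientation: [-179.6, 0.1, -90.0]
force: [11.9, 16.0, -1.0]
opening: 0.0876
clock: 7.8
tool_pos: [0.5552, -0.0862, 0.2529]
orientation: [-180.0, -0.0, -90.0]
force: [0.7, -0.1, -0.2]
opening: 0.088
turn [-0.001   0.001   0.0023] shift [-0.1597  0.0388  0.0032] t 7.85
```

View pics/top4.png

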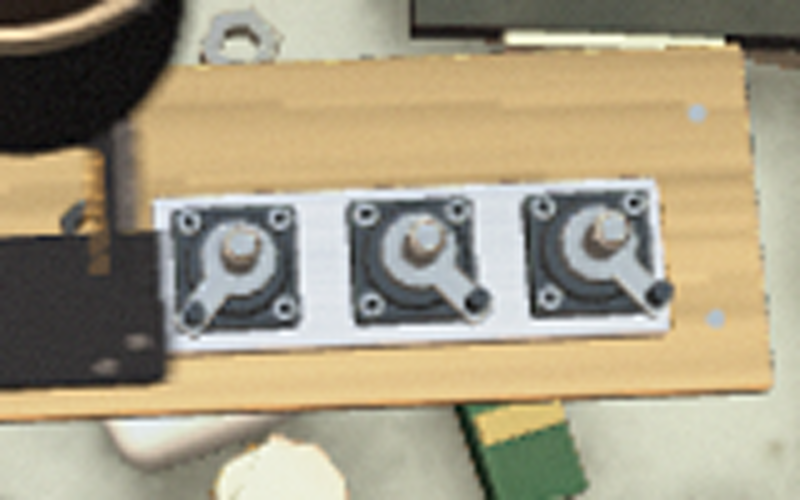

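```bash
python3 -m creep '[[0,0,0,-0.04,0.02,0.003,1],[0,0,0,-0.08,0.0388,0.003,1],[0,0,0,-0.12,0.0388,0.003,1],[0,0,0,-0.15,0.0388,0.003,1],[0,0,0,-0.1597,0.0388,0.003,1],[0,0,0,-0.1597,0.0388,0.003,1],[0,0,0,-0.1597,0.0388,0.003,1]]'; python3 - <<'E'
from h import *
for n in("scene","top"): cv2.imwrite(f"pics/{n}5.png",ctrl.snapshot(n))
to([.5165,.0787,.170])
E
```

```text
clock: 8.43
tool_pos: [0.5169, 0.0724, 0.2497]
orientation: [180.0, -0.0, -89.9]
force: [-0.6, -0.6, -0.1]
opening: 0.0883
turn [ 0.0004 -0.0004 -0.0005] shift [-0.0074  0.0005  0.0796] t 8.53
```

View pics/scene5.png

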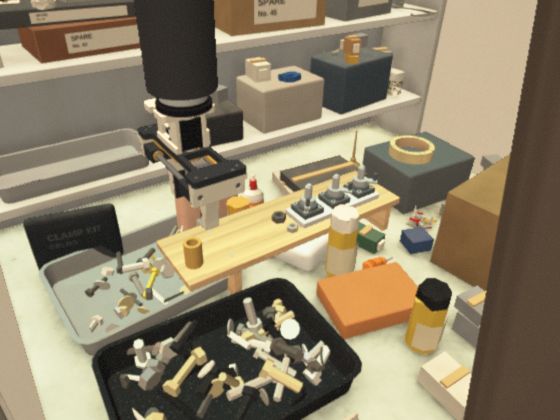

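View pics/top5.png

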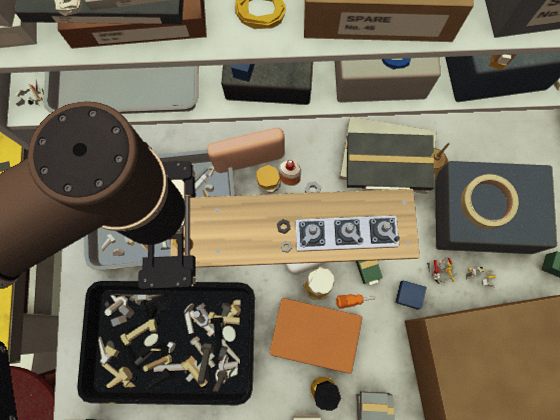

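```bash
python3 -m creep '[[0,0,0,-0.0074,0.0005,0.01,1],[0,0,0,-0.0074,0.0005,0.04,1],[0,0,0,-0.0074,0.0005,0.06,1],[0,0,0,-0.0074,0.0005,0.072,1],[0,0,0,-0.0074,0.0005,0.0795,1],[0,0,0,-0.0074,0.0005,0.0795,1],[0,0,0,-0.0074,0.0005,0.0795,1]]'; python3 - <<'E'
from h import *
for n in("scene","top"): cv2.imwrite(f"pics/{n}6.png",ctrl.snapshot(n))
cv2.imwrite('pics/s6c.png',cv2.resize(cv2.imread('pics/scene6.png')[180:300,120:270],None,fx=5,fy=5,interpolation=2))
to([.5165,.0787,.170]); print(ctrl.get_obs()['tool_pos'])
E
```

```text
clock: 9.12
tool_pos: [0.5168, 0.0792, 0.17]
orientation: [180.0, -0.0, -90.0]
force: [0.5, -0.8, 0.2]
opening: 0.0877
turn [-0.0013  0.0005 -0.0002] shift [0.0009 0.0008 0.0009] t 9.22
[0.51728504 0.07961692 0.17093549]
```

View pics/s6c.png

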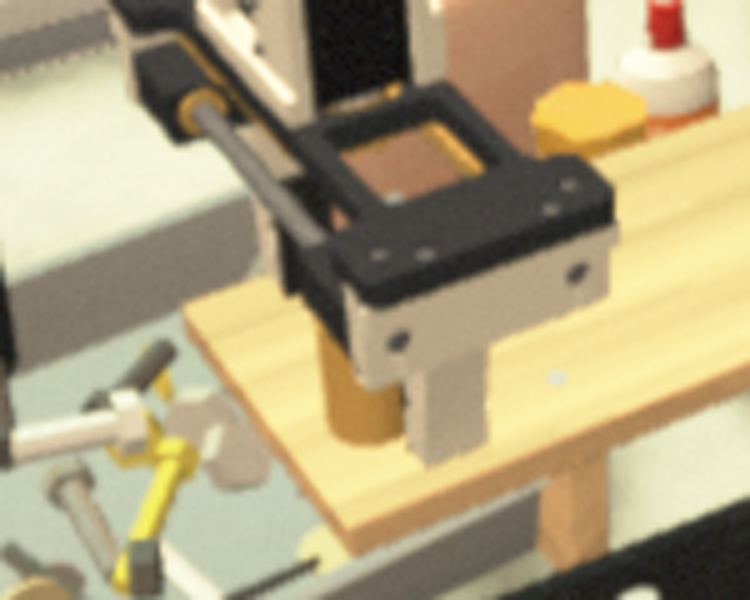

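```bash
python3 -m creep '[[0,0,0,0,0,0,0.5],[0,0,0,0,0,0,0.4],[0,0,0,0,0,0,0.2],[0,0,0,0,0,0,0],[0,0,0,0,0,0,0],[0,0,0,0,0,0,0],[0,0,0,0,0,0,0],[0,0,0,0,0,0,0]]'
```

```text
clock: 9.88
tool_pos: [0.5167, 0.0796, 0.1702]
orientation: [180.0, 0.0, -90.0]
force: [0.8, 0.3, 0.7]
opening: 0.04
```

```bash
python3 -m creep '[[0,0,0,0,0,0,0],[0,0,0,0,0,0,0],[0,0,0,0,0,0,0],[0,0,0,0,0,0,0]]'; python3 -m creep '[[0,0,0,0,0,-0.01,0],[0,0,0,0,0,-0.03,0],[0,0,0,0,0,-0.06,0],[0,0,0,0,0,-0.085,0],[0,0,0,0,0,-0.085,0],[0,0,0,0,0,-0.085,0]]'; python3 - <<'E'
from h import *
for n in("scene","top"): cv2.imwrite(f"pics/{n}7.png",ctrl.snapshot(n))
cv2.imwrite('pics/s7c.png',cv2.resize(cv2.imread('pics/scene7.png')[130:270,110:270],None,fx=4.2,fy=4.2,interpolation=2))
E
```

```text
clock: 10.22
tool_pos: [0.5168, 0.0796, 0.1702]
orientation: [-180.0, 0.0, -90.0]
force: [0.8, 0.0, 1.0]
opening: 0.0289
clock: 10.72
tool_pos: [0.5173, 0.0799, 0.2574]
orientation: [-179.8, 0.1, -90.0]
force: [-0.8, 0.5, -1.3]
opening: 0.0292
```

View pics/s7c.png

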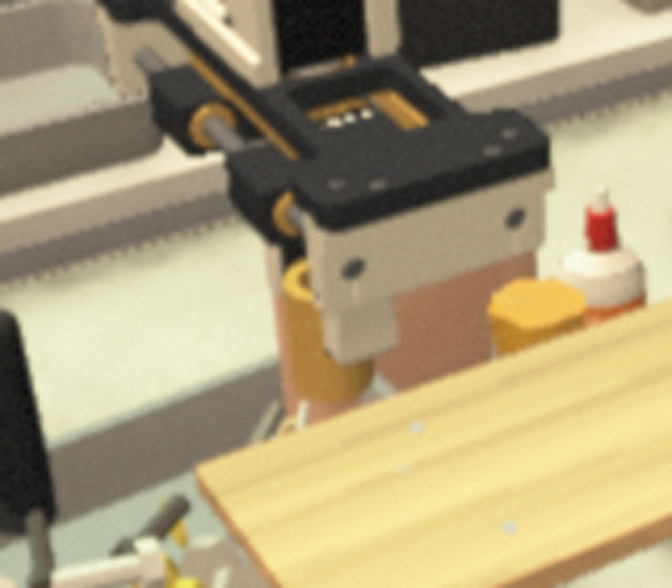

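```bash
python3 - <<'E'
from h import *
print(onz('scene',188.4,221.9,.167), ctrl.get_obs()['tool_pos'])
for p in [(.517,.0798,.167),(.517,.0798,.212)]:
    q=proj('scene',p); print(p,(q-[110,130]+.5)*4.2)
s=cv2.imread('pics/scene7.png')
h=cv2.cvtColor(s,cv2.COLOR_BGR2HSV)
m=cv2.inRange(h,(12,130,60),(24,255,235)); m[:,:170]=0;m[:,210:]=0;m[:185]=0;m[240:]=0
cv2.imwrite('pics/m7.png',cv2.resize(m[130:270,110:270],None,fx=4.2,fy=4.2,interpolation=0))
for r in range(190,230,2):
    c=np.where(m[r])[0]; print(r,c.min() if len(c) else None,c.max() if len(c) else None)
a=[]
for y in np.linspace(0,2*np.pi,200): a.append(proj('scene',(.517+.015*np.cos(y),.0798+.015*np.sin(y),.167)))
a=np.array(a);print('pred bottom ellipse',a.min(0),a.max(0))
E
```

```text
[0.51572529 0.08238025 0.167     ] [0.51624867 0.0794441  0.25505753]
(0.517, 0.0798, 0.167) [336.3087679  384.16078167]
(0.517, 0.0798, 0.212) [325.77634446 280.79124143]
190 None None
192 179 182
194 178 182
196 178 182
198 177 183
200 178 183
202 177 184
204 178 185
206 178 185
208 178 186
210 178 186
212 178 186
214 179 187
216 179 198
218 179 198
220 179 197
222 180 196
224 182 194
226 None None
228 None None
pred bottom ellipse [179.6775881  215.41088726] [199.41001343 226.72001939]
```

View pics/m7.png

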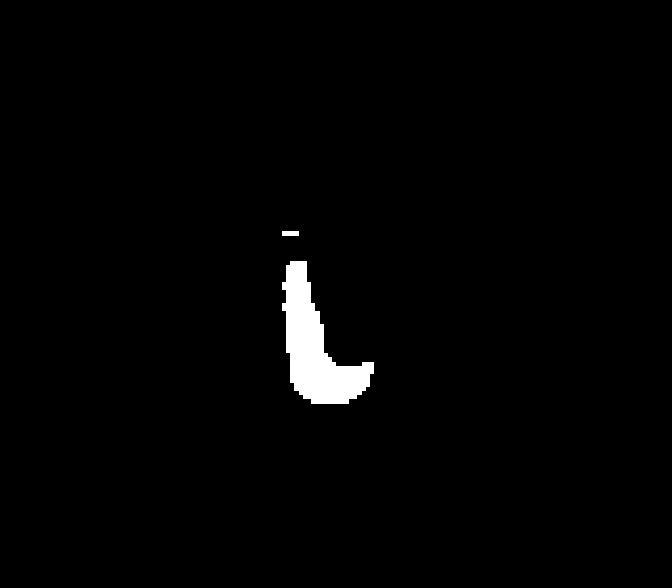

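```bash
python3 -m creep '[[0,0,0,0.01,-0.003,-0.01,0],[0,0,0,0.04,-0.009,-0.015,0],[0,0,0,0.08,-0.009,-0.015,0],[0,0,0,0.12,-0.009,-0.015,0],[0,0,0,0.16,-0.009,-0.015,0],[0,0,0,0.2,-0.009,-0.015,0],[0,0,0,0.24,-0.009,-0.015,0],[0,0,0,0.28,-0.009,-0.015,0],[0,0,0,0.32,-0.009,-0.015,0],[0,0,0,0.35,-0.009,-0.015,0],[0,0,0,0.369,-0.009,-0.015,0],[0,0,0,0.369,-0.009,-0.015,0]]';python3 -m creep '[[0,0,0,0,0,0,0],[0,0,0,0,0,0,0],[0,0,0,0,0,0,0]]'; python3 - <<'E'
from h import *
for n in("scene","top"): cv2.imwrite(f"pics/{n}8.png",ctrl.snapshot(n))
to([.5258,-.2903,.248])
E
```

```text
clock: 11.82
tool_pos: [0.5247, -0.2933, 0.269]
orientation: [179.8, -0.0, -90.2]
force: [0.8, -0.2, -0.4]
opening: 0.0291
clock: 12.07
tool_pos: [0.5256, -0.2889, 0.27]
orientation: [180.0, 0.0, -90.0]
force: [-0.2, 0.2, -0.3]
opening: 0.0292
turn [-0.      0.      0.0014] shift [0.0017 0.0001 0.0223] t 12.17
```

View pics/scene8.png

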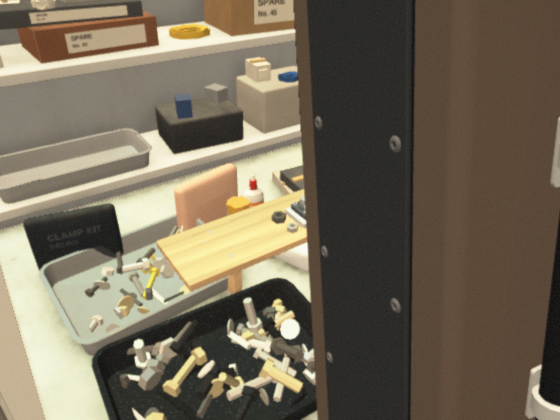

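View pics/top8.png

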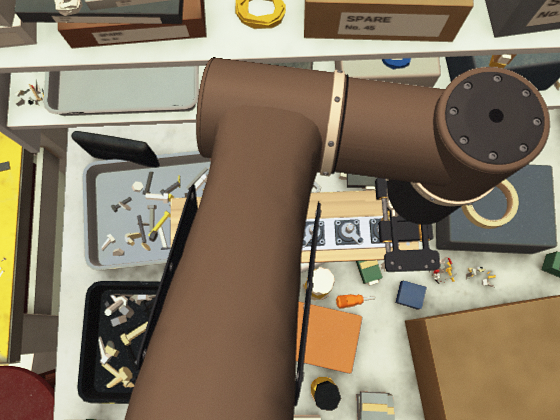

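```bash
python3 -m creep '[[0,0,0,0.0015,0,0.008,0],[0,0,0,0.0015,0,0.016,0],[0,0,0,0.0015,0,0.024,0],[0,0,0,0.0015,0,0.025,0]]';python3 -m creep '[[0,0,0,0,0,0.002,0],[0,0,0,0,0,0.003,0]]';python3 -m creep '[[0,0,0,0,0,0.001,0],[0,0,0,0,0,0.002,0]]';
```

```text
clock: 12.5
tool_pos: [0.5248, -0.2903, 0.2428]
orientation: [179.8, 0.1, -90.0]
force: [-0.7, -0.3, -1.8]
opening: 0.0295
clock: 12.67
tool_pos: [0.5257, -0.2909, 0.2417]
orientation: [180.0, 0.0, -90.0]
force: [-0.5, -0.6, -0.1]
opening: 0.0292
clock: 12.83
tool_pos: [0.5259, -0.291, 0.2403]
orientation: [-180.0, -0.0, -90.0]
force: [-0.5, -0.2, -0.3]
opening: 0.0287
```

```bash
python3 -m creep '[[0,0,0,0,0,0.001,0],[0,0,0,0,0,0.002,0]]';python3 -m creep '[[0,0,0,0,0,0.001,0],[0,0,0,0,0,0.0015,0]]'
```

```text
clock: 13.0
tool_pos: [0.5258, -0.291, 0.2383]
orientation: [-180.0, -0.0, -90.0]
force: [-0.3, 0.2, -0.5]
opening: 0.0289
clock: 13.17
tool_pos: [0.5257, -0.2909, 0.2366]
orientation: [-180.0, -0.0, -90.0]
force: [-0.7, -0.3, 0.6]
opening: 0.0291
```

```bash
python3 -m creep '[[0,0,0,0,0,0.001,0],[0,0,0,0,0,0.002,0]]';python3 -m creep '[[0,0,0,0,0,0.001,0],[0,0,0,0,0,0.002,0]]'
```

```text
clock: 13.33
tool_pos: [0.5257, -0.2909, 0.2347]
orientation: [-180.0, -0.0, -90.0]
force: [0.8, -0.2, -1.0]
opening: 0.0292
clock: 13.5
tool_pos: [0.5257, -0.2909, 0.2326]
orientation: [-180.0, 0.0, -90.0]
force: [-0.4, -0.6, -1.3]
opening: 0.0292
```

```bash
python3 -m creep '[[0,0,0,0,0,0.001,0],[0,0,0,0,0,0.002,0]]';python3 -m creep '[[0,0,0,0,0,0.001,0],[0,0,0,0,0,0.002,0]]'
```

```text
clock: 13.67
tool_pos: [0.5257, -0.2909, 0.2306]
orientation: [180.0, -0.0, -90.0]
force: [-0.9, 1.1, -0.7]
opening: 0.0292
clock: 13.83
tool_pos: [0.5257, -0.2909, 0.2285]
orientation: [180.0, -0.0, -90.0]
force: [-0.3, -0.4, -0.1]
opening: 0.0289
```

```bash
python3 -m creep '[[0,0,0,0,0,0.002,0],[0,0,0,0,0,0.004,0]]';python3 -m creep '[[0,0,0,0,0,0.002,0],[0,0,0,0,0,0.004,0]]'
```

```text
clock: 14.0
tool_pos: [0.5257, -0.2909, 0.2245]
orientation: [-180.0, -0.0, -90.0]
force: [-0.2, 0.9, 0.4]
opening: 0.0292
clock: 14.17
tool_pos: [0.5257, -0.2909, 0.2204]
orientation: [180.0, 0.0, -90.0]
force: [0.5, -0.0, -0.4]
opening: 0.0296
```

```bash
python3 -m creep '[[0,0,0,0,0,0.002,0],[0,0,0,0,0,0.004,0]]';python3 -m creep '[[0,0,0,0,0,0.001,0],[0,0,0,0,0,0.002,0]]'
```

```text
clock: 14.33
tool_pos: [0.5257, -0.2909, 0.2164]
orientation: [180.0, 0.0, -90.0]
force: [-0.4, -0.4, -0.3]
opening: 0.0291
clock: 14.5
tool_pos: [0.5257, -0.2909, 0.2145]
orientation: [180.0, -0.0, -90.0]
force: [-0.1, 0.1, -0.6]
opening: 0.0291
```

```bash
python3 -m creep '[[0,0,0,0,0,0.0007,0],[0,0,0,0,0,0.0013,0]]';python3 -m creep '[[0,0,0,0,0,0.0005,0],[0,0,0,0,0,0.001,0]]'
```

```text
clock: 14.67
tool_pos: [0.5257, -0.2909, 0.2133]
orientation: [-180.0, -0.0, -90.0]
force: [-0.2, -0.5, -0.5]
opening: 0.029
clock: 14.83
tool_pos: [0.5258, -0.2909, 0.2124]
orientation: [-180.0, -0.0, -90.0]
force: [-1.3, 0.4, -0.7]
opening: 0.0291
```

```bash
python3 -m creep '[[0,0,0,0,0,0.0005,0],[0,0,0,0,0,0.001,0]]';python3 -m creep '[[0,0,0,0,0,0.0003,0],[0,0,0,0,0,0.0005,0]]'
```

```text
clock: 15.0
tool_pos: [0.5258, -0.291, 0.212]
orientation: [-180.0, -0.0, -90.0]
force: [-1.8, 1.6, 8.5]
opening: 0.0293
clock: 15.17
tool_pos: [0.5259, -0.291, 0.212]
orientation: [-180.0, -0.0, -90.0]
force: [-1.6, 3.0, 8.9]
opening: 0.0287
```

```bash
python3 -m creep '[[0,0,0,0,0,-0.001,0],[0,0,0,0,0,-0.001,0.5],[0,0,0,0,0,-0.001,0.8],[0,0,0,0,0,-0.001,0.8],[0,0,0,0,0,-0.001,0.8],[0,0,0,0,0,-0.001,0.8],[0,0,0,0,0,-0.001,0.8],[0,0,0,0,0,-0.001,0.8]]'
```

```text
clock: 15.83
tool_pos: [0.5257, -0.2909, 0.2118]
orientation: [180.0, 0.0, -90.0]
force: [-0.1, -0.5, -0.7]
opening: 0.0683
```

```bash
python3 -m creep '[[0,0,0,0,0,-0.01,0.8],[0,0,0,0,0,-0.04,0.8],[0,0,0,0,0,-0.08,0.8],[0,0,0,0,0,-0.08,0.8],[0,0,0,-0.04,0,-0.08,0.8],[0,0,0,-0.08,0,-0.08,0.8],[0,0,0,-0.12,0,-0.08,0.8],[0,0,0,-0.16,0,-0.08,0.8],[0,0,0,-0.2,0,-0.08,0.8],[0,0,0,-0.24,0,-0.08,0.8],[0,0,0,-0.28,0,-0.08,0.8],[0,0,0,-0.32,0,-0.08,0.8]]'; python3 -m creep '[[0,0,0,-0.04,0,0,0.8],[0,0,0,-0.06,0,0,0.8],[0,0,0,-0.06,0,0,0.8]]'; python3 - <<'E'
from h import *
for n,sl in(("scene",np.s_[150:250,270:420]),("top",np.s_[180:280,265:425])):
    im=ctrl.snapshot(n); cv2.imwrite(f"pics/{n}9.png",im); cv2.imwrite(f"pics/{n}9c.png",cv2.resize(im[sl],None,fx=5,fy=5,interpolation=2))
E
```

```text
clock: 16.83
tool_pos: [0.5255, 0.031, 0.293]
orientation: [-179.9, 0.0, -90.0]
force: [-0.1, -0.1, 0.0]
opening: 0.0702
clock: 17.08
tool_pos: [0.526, 0.0928, 0.2927]
orientation: [-179.9, 0.1, -89.8]
force: [0.6, -0.6, 0.8]
opening: 0.0701
```

View pics/scene9c.png

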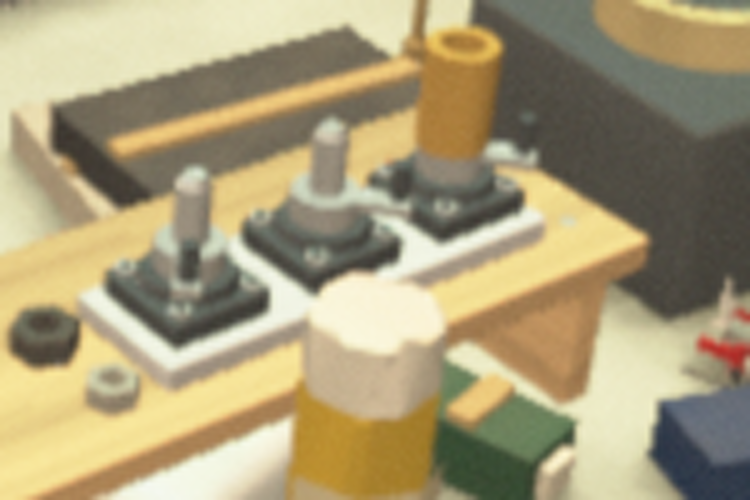

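View pics/top9c.png

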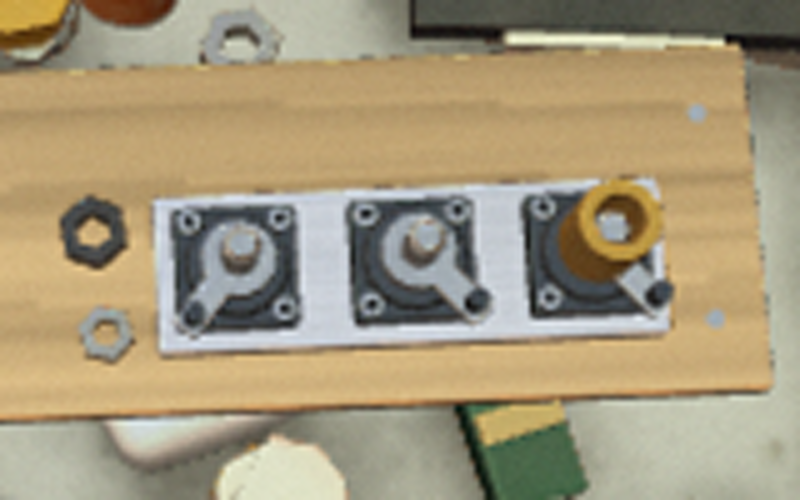

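```bash
python3 - <<'E'
from h import *
f=lambda x,y:((x+.5)/5-.5+265,(y+.5)/5-.5+180)
g=lambda x,y:((x+.5)/5-.5+270,(y+.5)/5-.5+150)
print('sleeve top',onz('top',*f(620,222),.167),tri(g(462,43),f(620,222)))
for a,b in [((257,326),(193,313)),((409,318),(478,298)),((610,313),(659,292))]: print('pin moved',np.linalg.norm(onz('top',*f(*a),.138)-onz('top',*f(*b),.138)))
E
python3 -m creep '[[0,0,0,0,0,0,0.8],[0,0,0,0,0,0,0.8],[0,0,0,0,0,0,0.8]]'
```

```text
sleeve top [ 0.52494664 -0.28971947  0.167     ] [ 0.52487397 -0.28908818  0.1688283 ]
pin moved 0.02324038312527834
pin moved 0.025831367336766057
pin moved 0.019347839281919525
clock: 17.43
tool_pos: [0.5258, 0.0882, 0.2921]
orientation: [-180.0, 0.0, -90.1]
force: [-0.9, 0.3, -0.4]
opening: 0.0703
```

```bash
python3 -c "
from plant import ctrl
print(ctrl.close_job())"
```

```text
the job is handed in; nothing more can be done
None
```

I pushed all three cranks round, found that station 3 drags, and set the brass sleeve fully down over its shaft. The job was handed in at about 17.4 s of the 53 s allowed; no verdict was reported.

- **Feel:** stations 1 and 2 turned at about 1–2 N or less. Station 3 needed about 5–6 N at first contact.
- **Crank turns:** the pins moved about 23, 26 and 19 mm from their start, against the 13 mm required. These are from the last top picture.
- **Sleeve:** the sleeve went down with no side force. It met the hub at the expected height (TCP z 0.212) with about 9 N.
- **Last picture check:** the two-view fix puts the sleeve's top centre about 1.5 mm from the axis. It puts its height at 0.169 m against 0.167 m expected, within the 2 mm camera calibration. It looks upright, and the gripper is well clear.
- **Bystanders:** the two nuts on the riser look unmoved. I did not measure the driver, the bottle or the third nut after the moves.

**Close call:** near the end of the station 3 push the wrist force rose to about 20 N, higher than expected. That is under the 25 N limit, but it is a single reading at the end of that move, so a higher peak in between cannot be ruled out.

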